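# Touch-test the primer on a model aeroplane

### The arm

A 6-joint arm with a two-finger parallel gripper is mounted at the origin on the work surface. World frame = base frame: x ahead of the robot, y to its left, z up, the work surface at z = 0. Lengths are in m, angles in rad, forces in N, time in s.
With the tool pointing down it reaches from about 0.375 to 0.9 m from the base axis. Payload 3.1 kg.
Tool frame: the origin (TCP) lies midway between the tips of the shut fingers; the grasp point (between the pads) lies 19 mm behind it (manip.grasp_offset is the distance from the TCP to the grasp point, in m); z points along the fingers, y is the line along which they close (so a half turn about z gives the same grasp; the last joint's range is limited). The gripper opens to 85 mm and grips with 20 to 120 N. Pads are 22 mm wide; open, the fingers measure 114 mm over their backs; the gripper's body (76 mm by 85 mm) begins 54 mm behind the grasp point. The pads swing forward as they close: fully open they stand 13 mm farther back than shut.
Start: joints at [-1.3, 0.527, 1.433, -0, 1.181, -0.178], TCP at [0.272, -0.563, 0.231] pointing down, gripper open.
Joint ranges: [-3.08, 3.08], [-0.75, 2.2], [0.22, 2.44], [-1.43, 4.57], [0, 2.65], [-2.85, 2.85]. Speed limits (rad/s): [2.79, 2.79, 3.14, 3.14, 3.14, 3.14].

### API

Orientations are given as a unit quaternion [x, y, z, w].
In Python, from station import sensors, cams, order, manip gives the robot as it stands.
- The arm moves only by the tool move_arm, never from a script. Its argument "targets" is a list of rows, each an object of numbers: "dx", "dy", "dz": the shift along the world's x, y, z normalised to -1 to 1, where 1 is 25 mm; "rx", "ry", "rz": the turn, a rotation vector about the world's x, y, z normalised to -1 to 1, where 1 is 30 degrees. A call has exactly 10 rows; each row shifts and turns the commanded pose from where the row before left it; what a row does not reach is not made up. A row lasts 1/8 s, in which the tool goes at most 62.5 mm and 10.7 degrees, less where a joint would pass 70% of its speed; a pose out of reach is approached as far as the arm can. A call with a number of a shift or a turn outside -1 to 1 is refused whole. A call with a gripper value outside its range is refused whole. "claw" is the opening in per cent of the stroke, from 0 (shut) to 100 (fully open), set as the call begins (left out, the last holds). The fingers move at their own pace and stop on an object; "newtons" is the grip in N (left out, the last holds). Time passes only in rows, so rows that do not move let the fingers close, or fill a call up. It gives the time, the measured TCP pose, the force, the opening and the grip force at its end, in the units of the state.
- sensors.sense(): the state, without advancing time (a new reading comes with each control period).
- cams.snapshot(name): name is "scene" or "side" or "wrist"; returns the picture (384x512x3 uint8, red, green, blue); there is no depth.
- cams.camera_model(name): a dict with "fx", "fy", "cx", "cy" (pixels), "distortion" ([k1, k2, p1, p2, k3] as OpenCV has them; the pictures are not rectified), "extrinsics" (4x4, takes a point from world to camera coordinates). Camera axes: x right, y down, z forward; pixel columns grow to the right and rows downward; lengths in m; the calibration is good to about 2 mm. A picture is of the moment at which its call begins: read the wrist's pose just before it. camera_model takes no time and is no camera call; for the wrist camera it gives the pose at the moment of the call.
- order.sign_off(): hands the job in; it is judged then, once.
The state is a dict: "t": time; "q": joint angles; "qd": joint speeds; "tau": joint torques, N m; "tcp_pos": TCP position; "tool_rot": TCP orientation; "force": force on the tool from outside, world axes, zero at the start; "ft_torque": the same for the moment, N m; "finger_gap": opening from 0.0 (shut) to 1.0 (fully open); "gripper_force": force on a finger pad.
Only numpy, scipy, OpenCV 4.12 (cv2) and the standard library are available. Lean on these libraries where they do the work, as an engineer would, in place of code of your own. Each camera call takes 0.05 s, during which the arm holds its last target. There are 200 camera calls.

### The job

Check that the primer on the model aeroplane is dry: with the fingertips touch its nose cone, then the tank on its left wing tip, then the tank on its right wing tip (left and right as its pilot sees them), and last the tailplane on top of its fin, resting lightly on each for a moment. Touch no other part of the model, do not pick it up, and leave the pots and other things on the table where they are; finish clear of everything.

Things in the scene. Friction and masses are not known exactly. Their poses are not given: they have to be found in the camera images.
- model_stand: wooden stand fixed to the table, base 100 x 70 x 12 mm, under the model aeroplane; origin: centre of its underside, on the table, under the middle of the model. +x points to the model's nose, +y to its left wing (left as for its pilot), z up. The whole model is about 250 mm long and 220 mm across the wing-tip tanks
- stand_foam (a joint): how far the model is pressed down into the springy foam on its stand, m: 0 at rest, positive downwards, straight down without tilting; about 2.9 mm per newton, bottoms out at 20 mm (7 N); it springs back. Negative values: the model is lifted
- airframe: the rest of the grey plastic model aeroplane: a body 40 mm in diameter (its axis 75 mm above the table) with a clear canopy whose top is 101 mm above the table, wings whose top is 73 mm above the table, and a fin. Origin: on the table under the model's middle. Not one of the four spots. Axes as the model: +x towards its nose, +y towards its left wing, z up.
- nose_cone: pointed nose cone at the front of the model, 60 mm long, 39 mm across at its root; origin: the point to touch, on the top of the cone half-way along it, 91 mm above the table; from here the top slopes down to the tip 30 mm ahead and rises 3.5 mm to the root 30 mm behind. Axes as the model: +x towards its nose, +y towards its left wing, z up.
- left_tip_tank: slim round tank on the tip of the left wing (the pilot's left), 84 mm long, 20 mm in diameter; origin: the point to touch, on its top, half-way along, 87 mm above the table and 14 mm above the wing's top. Axes as the model: +x towards its nose, +y towards its left wing, z up.
- right_tip_tank: slim round tank on the tip of the right wing (the pilot's right), 84 mm long, 20 mm in diameter; origin: the point to touch, on its top, half-way along, 87 mm above the table and 14 mm above the wing's top. Axes as the model: +x towards its nose, +y towards its left wing, z up.
- tailplane: small flat tailplane lying across the top of the fin at the back of the model, 36 mm (x) by 92 mm (y), 5 mm thick; origin: the point to touch, the centre of its top, 134.5 mm above the table, the highest part of the model. Axes as the model: +x towards its nose, +y towards its left wing, z up.
- pot_tall: tall paint pot, 30 mm across and 50 mm high, loose, standing beside the model; origin: centre of its underside
- pot_short: short paint pot, 34 mm across and 36 mm high, loose, standing beside the model; origin: centre of its underside
- pot_wide: wide paint pot, 40 mm across and 42 mm high, loose, standing beside the model; origin: centre of its underside
- glue_bottle: small glue bottle, 38 mm across and 85 mm high, loose; origin: centre of its underside
- mug: white mug, 80 mm across the rim and 92 mm high, loose; origin: centre of its underside
- brush: paint brush 150 mm long, lying on the table along its x axis, loose
- sanding_block: cork sanding block, 75 x 35 x 20 mm, loose, lying flat; origin: centre of its underside

How it is judged:
On the way, in this order (a step that is already met when the one before it is completed fails the run):
1. the fingers touch the nose cone lightly (more than 0.3 N) (contact force between the fingers and nose_cone above 0.3 N), for 0.1 s.
2. the fingers touch the left wing-tip tank lightly (more than 0.3 N) (contact force between the fingers and left_tip_tank above 0.3 N), for 0.1 s.
3. the fingers touch the right wing-tip tank lightly (more than 0.3 N) (contact force between the fingers and right_tip_tank above 0.3 N), for 0.1 s.
4. the fingers touch the tailplane lightly (more than 0.3 N) (contact force between the fingers and tailplane above 0.3 N), for 0.1 s.
At the end, for the whole second after the job is handed in: All four spots were touched in order, each for at least 0.1 s and with no more than 10 N; the model is back at rest on its foam (within 3 mm) and every bystander is within 15 mm of its starting place (value of joint stand_foam between -0.003 and 0.003 m and distance of each of pot_tall, pot_short, pot_wide, glue_bottle, mug, brush, sanding_block from where it was at the start of the episode below 0.015 m).
It fails at once if one of the four spots is pressed harder than 10 N (not lightly) (contact force between anything else and nose_cone above 10 N or contact force between anything else and left_tip_tank above 10 N or contact force between anything else and right_tip_tank above 10 N or contact force between anything else and tailplane above 10 N).
It fails at once if the robot touches another part of the model (body, wings, canopy, fin) with more than 0.5 N (contact force between any of the fingers, the arm and airframe above 0.5 N).
It fails at once if the model is lifted off its foam by more than 6 mm (value of joint stand_foam below -0.006 m).
It fails at once if a pot, the glue bottle, the mug, the brush or the sanding block is lifted, knocked or shifted by more than 15 mm (distance of any of pot_tall, pot_short, pot_wide, glue_bottle, mug, brush, sanding_block from where it was at the start of the episode above 0.015 m).
It also fails if it takes over 48 s, if anything falls off the work surface, if the arm or the gripper's body presses on something with over 40 N, if the wrist force passes 120 N, or if a joint passes its speed limit or range.

## Working session

There is one attempt and no reset: what is moved stays moved. The work goes in short steps, Python scripts to look and compute and a tool call to move; the robot and the scene stay as the last step left them, time stands still between calls to the robot, and variables do not carry over. Pictures are saved under pics/ and viewed, at most 10 in all, crops included, and the job is handed in when it is done.

Besides the shell and the picture viewer there is one more tool, called by a JSON object that holds its "fn" and its "kwargs". move_arm: Moves the arm, as the interface text tells. Scaled input: -1 to 1 covers 25 mm each way for a shift and 30 degrees each way for a turn. Its arguments: {"type":"object","properties":{"targets":{"type":"array"},"claw":{"type":"number"},"newtons":{"type":"number"}},"required":["targets"]}

```bash
mkdir -p pics; python3 - <<'E'
from station import sensors,cams
import cv2
for n in("scene","side"):
    cv2.imwrite(f"pics/{n}.png",cams.snapshot(n)[:,:,::-1])
    m=cams.camera_model(n);print(n,m)
s=sensors.sense();print(s['t'],s['tcp_pos'],s['tool_rot'],s['force'])
E
```

```text
scene {'fx': 399.46087702561374, 'fy': 399.46087702561374, 'cx': 249.90790123796873, 'cy': 192.7696374007977, 'distortion': array([0.02429799, 0.        , 0.        , 0.        , 0.        ]), 'extrinsics': array([[ 0.7166369 ,  0.69742765, -0.00512144, -0.34146272],
       [ 0.3725236 , -0.38897131, -0.84257195, -0.09544265],
       [-0.58962506,  0.60191029, -0.53855945,  1.48597043],
       [ 0.        ,  0.        ,  0.        ,  1.        ]])}
side {'fx': 426.12173273669305, 'fy': 426.12173273669305, 'cx': 257.7644172124911, 'cy': 199.83390752026597, 'distortion': array([-0.1029697,  0.       ,  0.       ,  0.       ,  0.       ]), 'extrinsics': array([[ 0.97790338, -0.20837056,  0.0169319 , -0.47909301],
       [-0.12310904, -0.6394321 , -0.75892737,  0.13455399],
       [ 0.16896492,  0.74007317, -0.65095511,  1.29662006],
       [ 0.        ,  0.        ,  0.        ,  1.        ]])}
0.1 [ 0.27161181 -0.56217942  0.23042866] [ 9.74813591e-01  2.23018970e-01 -3.86355692e-05 -9.99782975e-04] [-0.08980679 -0.10913934  0.087997  ]
```

View pics/scene.png

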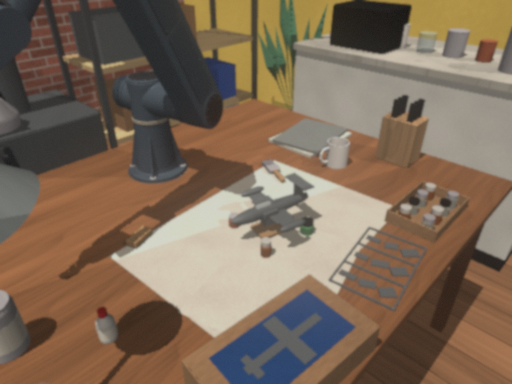

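View pics/side.png

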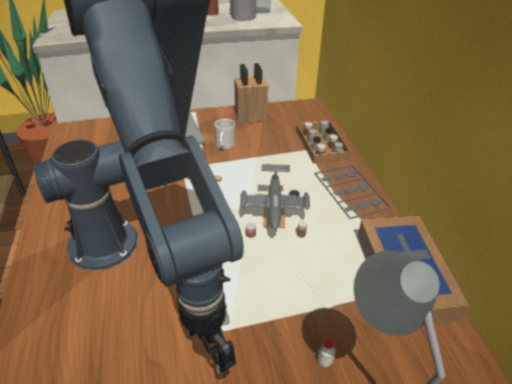

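The model sits at about (270,208) in the scene view and (275,200) in the side view, with its nose at scene (235,220) and side (274,230). I'll enlarge both.

```bash
python3 - <<'E'
import cv2,numpy as np
a=cv2.imread("pics/scene.png")[150:270,210:340];b=cv2.imread("pics/side.png")[145:255,215:335]
a=cv2.resize(a,None,fx=6,fy=6,interpolation=2);b=cv2.resize(b,None,fx=6,fy=6,interpolation=2)
cv2.imwrite("pics/a.png",a[:600]);cv2.imwrite("pics/b.png",b[:600])
print(a.shape,b.shape)
E
```

```text
(720, 780, 3) (660, 720, 3)
```

View pics/a.png

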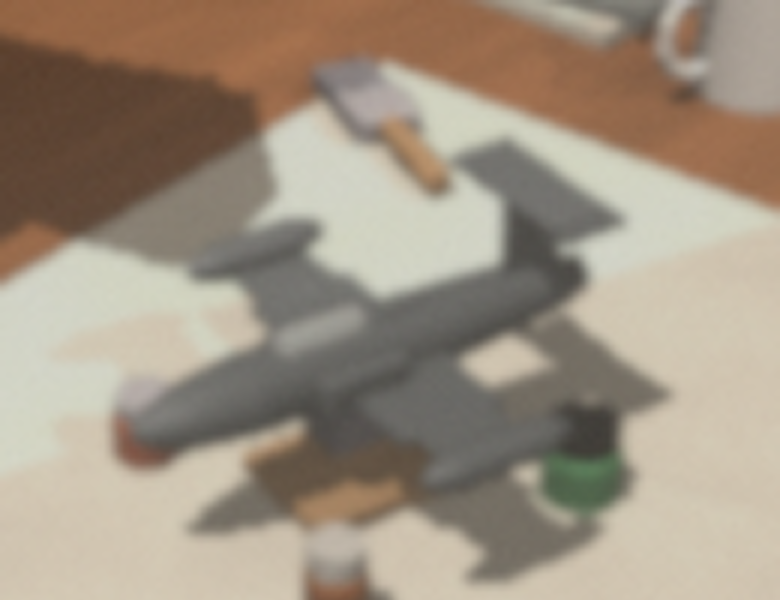

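View pics/b.png

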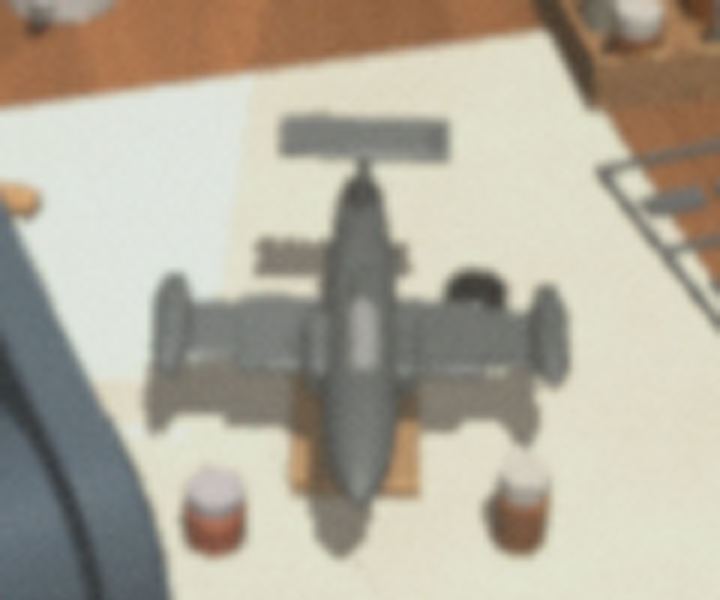

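Both views agree: the nose points towards -y, so the pilot's left is +x. In the enlarged side view the left tank is at (548,335), the right tank at (172,322), the tailplane at (365,136) and the nose tip at (362,500). In the enlarged scene view they are at (497,450), (255,248), (540,190) and (138,432).

```bash
cat > h.py <<'E'
import numpy as np,cv2
from station import sensors,cams
def ray(m,px):
    K=np.array([[m['fx'],0,m['cx']],[0,m['fy'],m['cy']],[0,0,1]])
    u=cv2.undistortPoints(np.array([[px]],float),K,m['distortion'])[0,0]
    E=m['extrinsics'];R=E[:3,:3];return -R.T@E[:3,3],R.T@np.array([u[0],u[1],1])
def plane(m,px,z):
    c,d=ray(m,px);return (c+d*(z-c[2])/d[2])[:2]
def project(m,P):
    E=m['extrinsics'];K=np.array([[m['fx'],0,m['cx']],[0,m['fy'],m['cy']],[0,0,1]])
    return cv2.projectPoints(np.array(P,float).reshape(-1,1,3),cv2.Rodrigues(E[:3,:3])[0],E[:3,3],K,m['distortion'])[0][:,0]
E
python3 - <<'E'
from h import *
f=lambda p,o:((p[0]+.5)/6-.5+o[0],(p[1]+.5)/6-.5+o[1])
P={'L':((548,335),(497,450),.077),'R':((172,322),(255,248),.077),'tail':((365,136),(540,190),.1345),'tip':((362,500),(138,432),.075),'potA':((215,550),None,0),'potB':((518,550),None,0)}
ms,mc=cams.camera_model('side'),cams.camera_model('scene')
for k,(a,b,z) in P.items():
    print(k,plane(ms,f(a,(215,145)),z).round(4),plane(mc,f(b,(210,150)),z).round(4) if b else '')
E
```

```text
L [ 0.6431 -0.0077] [ 0.6448 -0.0111]
R [0.4501 0.0403] [0.452  0.0351]
tail [0.5691 0.1069] [0.5769 0.0998]
tip [ 0.5174 -0.1077] [ 0.519  -0.1098]
potA [ 0.4546 -0.0553] 
potB [ 0.6102 -0.086 ]
```

```bash
python3 - <<'E'
from h import *
c1,d1=ray(cams.camera_model('side'),(400,285));c2,d2=ray(cams.camera_model('scene'),(2,205))
t=np.linalg.lstsq(np.c_[d1,-d2],c2-c1,rcond=None)[0];print('lamp',c1+d1*t[0],c2+d2*t[1])
E
```

```text
lamp [ 0.591601   -0.60411687  0.40712056] [ 0.59158689 -0.60402905  0.40717143]
```

{"fn": "move_arm", "kwargs": {"targets": [{"dx":0.5,"dy":0.96},{"dx":0.5,"dy":0.96},{"dx":0.5,"dy":0.96},{"dx":0.5,"dy":0.96},{"dx":0.5,"dy":0.96},{"dx":0.5,"dy":0.96},{"dx":0.5,"dy":0.96},{"dx":0.5,"dy":0.96},{"dx":0.5,"dy":0.96},{"dx":0.5,"dy":0.96}], "claw": 0}}

```text
schema error: expected keys dx, dy, dz, rx, ry, rz
```

{"fn": "move_arm", "kwargs": {"targets": [{"dx":0.4,"dy":0.96,"dz":0,"rx":0,"ry":0,"rz":0},{"dx":0.4,"dy":0.96,"dz":0,"rx":0,"ry":0,"rz":0},{"dx":0.4,"dy":0.96,"dz":0,"rx":0,"ry":0,"rz":0},{"dx":0.5,"dy":0.96,"dz":0,"rx":0,"ry":0,"rz":0},{"dx":0.5,"dy":0.96,"dz":0,"rx":0,"ry":0,"rz":0},{"dx":0.5,"dy":0.96,"dz":0,"rx":0,"ry":0,"rz":0},{"dx":0.5,"dy":0.96,"dz":0,"rx":0,"ry":0,"rz":0},{"dx":0.5,"dy":0.96,"dz":0,"rx":0,"ry":0,"rz":0},{"dx":0.5,"dy":0.96,"dz":0,"rx":0,"ry":0,"rz":0},{"dx":0.5,"dy":0.96,"dz":0,"rx":0,"ry":0,"rz":0}], "claw": 0}}

```text
t: 1.35
tcp_pos: [0.3898, -0.3214, 0.2312]
tool_rot: [0.975, 0.223, -0.0, -0.0]
force: [0.0, -0.3, -0.3]
finger_gap: -0.003
gripper_force: 0.0
```

{"fn": "move_arm", "kwargs": {"targets": [{"dx":0.5,"dy":0.9,"dz":0,"rx":0,"ry":0,"rz":0},{"dx":0.5,"dy":0.9,"dz":0,"rx":0,"ry":0,"rz":0},{"dx":0.5,"dy":0.9,"dz":0,"rx":0,"ry":0,"rz":0},{"dx":0.5,"dy":0.9,"dz":0,"rx":0,"ry":0,"rz":0},{"dx":0.5,"dy":0.9,"dz":0,"rx":0,"ry":0,"rz":0},{"dx":0.5,"dy":0.9,"dz":0,"rx":0,"ry":0,"rz":0},{"dx":0.5,"dy":0.9,"dz":0,"rx":0,"ry":0,"rz":0},{"dx":0.5,"dy":0.9,"dz":0,"rx":0,"ry":0,"rz":0},{"dx":0.5,"dy":0.9,"dz":0,"rx":0,"ry":0,"rz":0},{"dx":0.5,"dy":0.5,"dz":0,"rx":0,"ry":0,"rz":0}]}}

```text
t: 2.6
tcp_pos: [0.5144, -0.1063, 0.2312]
tool_rot: [0.975, 0.224, -0.0, -0.0]
force: [0.2, 0.2, 0.6]
finger_gap: 0.001
gripper_force: 0.0
```

```bash
python3 - <<'E'
from h import *
s=sensors.sense();m=cams.camera_model('wrist');im=cams.snapshot('wrist')
print(s['t'],s['tcp_pos'],s['tool_rot'],s['force'],s['finger_gap']);print(np.linalg.inv(m['extrinsics']))
pts=[(.5255,-.08,.091),(.644,-.0095,.087),(.451,.038,.087),(.573,.103,.1345)]
im=im[:,:,::-1].copy()
for p in project(m,pts):
    print(p)
    if abs(p).max()<2000: cv2.circle(im,tuple(int(round(v)) for v in p),2,(0,0,255),-1)
cv2.imwrite('pics/w1.png',im)
E
```

```text
2.6 [ 0.51443004 -0.10626508  0.23119018] [ 9.74687800e-01  2.23570114e-01 -2.39480731e-04 -1.96447254e-04] [0.18213318 0.15563326 0.58522492] 0.0014865408826981996
[[ 4.36171919e-01 -8.51259129e-01 -2.91739528e-01  5.90027476e-01]
 [-8.99863338e-01 -4.12550266e-01 -1.41591847e-01 -7.04599450e-02]
 [ 1.74131947e-04  3.24284093e-01 -9.45959722e-01  3.73673691e-01]
 [ 0.00000000e+00  0.00000000e+00  0.00000000e+00  1.00000000e+00]]
[235.4119759  153.71589773]
[217.65935868 -13.49349296]
[ 93.40865512 168.74574303]
[18.0742522 -7.4222031]
```

View pics/w1.png

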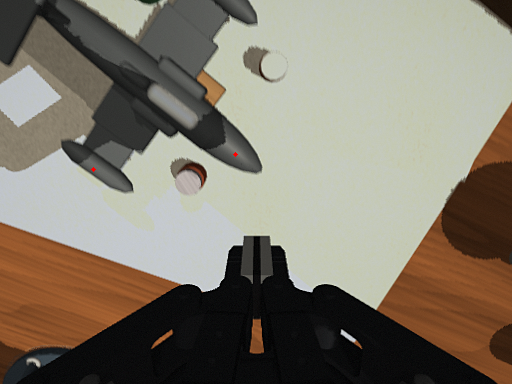

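The wrist view puts the nose tip at about (261,171) and the right tank from (62,142) to (132,190). The left tank's front end is at (256,20). The predicted dots land on the parts within a few pixels.

```bash
python3 - <<'E'
from h import *
m=cams.camera_model('wrist')
for n,p,z in(('tip',(261,171),.075),('Rc',(97,166),.077),('Rback',(62,142),.077),('Rfront',(132,190),.077),('Lfront',(256,20),.077),('pot1 top',(190,180),.036),('pot2',(273,67),.05)):print(n,plane(m,p,z).round(4))
E
```

```text
tip [ 0.5191 -0.1105]
Rc [0.4526 0.04  ]
Rback [0.4611 0.0781]
Rfront [4.436e-01 1.000e-04]
Lfront [ 0.6394 -0.0466]
pot1 top [ 0.4642 -0.0468]
pot2 [ 0.6136 -0.0777]
```

{"fn": "move_arm", "kwargs": {"targets": [{"dx":0.5,"dy":0.97,"dz":0,"rx":0,"ry":0,"rz":0},{"dx":0,"dy":0,"dz":-1,"rx":0,"ry":0,"rz":0},{"dx":0,"dy":0,"dz":-1,"rx":0,"ry":0,"rz":0},{"dx":0,"dy":0,"dz":-1,"rx":0,"ry":0,"rz":0},{"dx":0,"dy":0,"dz":-1,"rx":0,"ry":0,"rz":0},{"dx":0,"dy":0,"dz":-1,"rx":0,"ry":0,"rz":0},{"dx":0,"dy":0,"dz":-0.4,"rx":0,"ry":0,"rz":0},{"dx":0,"dy":0,"dz":-0.16,"rx":0,"ry":0,"rz":0},{"dx":0,"dy":0,"dz":-0.16,"rx":0,"ry":0,"rz":0},{"dx":0,"dy":0,"dz":0,"rx":0,"ry":0,"rz":0}]}}

```text
t: 3.9
tcp_pos: [0.5272, -0.0838, 0.0889]
tool_rot: [0.975, 0.223, 0.001, 0.0]
force: [0.1, 1.0, 2.2]
finger_gap: -0.001
gripper_force: 0.5
```

{"fn": "move_arm", "kwargs": {"targets": [{"dx":0,"dy":0,"dz":0,"rx":0,"ry":0,"rz":0},{"dx":0,"dy":0,"dz":0,"rx":0,"ry":0,"rz":0},{"dx":0,"dy":0,"dz":0,"rx":0,"ry":0,"rz":0},{"dx":0,"dy":0,"dz":0,"rx":0,"ry":0,"rz":0},{"dx":0,"dy":0,"dz":0,"rx":0,"ry":0,"rz":0},{"dx":0,"dy":0,"dz":0,"rx":0,"ry":0,"rz":0},{"dx":0,"dy":0,"dz":0,"rx":0,"ry":0,"rz":0},{"dx":0,"dy":0,"dz":0,"rx":0,"ry":0,"rz":0},{"dx":0,"dy":0,"dz":0,"rx":0,"ry":0,"rz":0},{"dx":0,"dy":0,"dz":0,"rx":0,"ry":0,"rz":0}]}}

```text
t: 5.15
tcp_pos: [0.5269, -0.0836, 0.0883]
tool_rot: [0.975, 0.223, 0.0, 0.0]
force: [1.4, -0.8, 1.2]
finger_gap: 0.001
gripper_force: 0.7
```

```bash
python3 - <<'E'
from h import *
s=sensors.sense();print(s['force'],s['tcp_pos']);cv2.imwrite('pics/w2.png',cams.snapshot('wrist')[:,:,::-1])
E
```

```text
[ 1.4146501  -0.84667931  1.24296705] [ 0.52686093 -0.08355058  0.08832562]
```

View pics/w2.png

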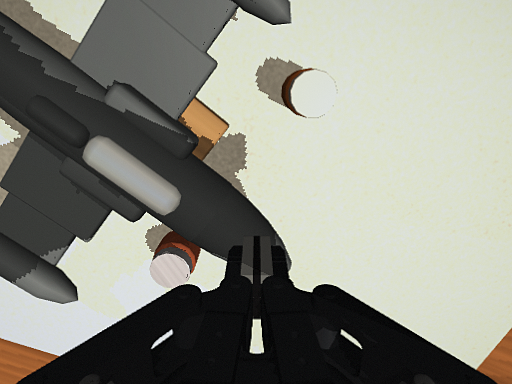

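The fingertips at (257,240) are over the front half of the cone, well clear of the body. I'll press 3 mm deeper to be sure of contact, then lift.

{"fn": "move_arm", "kwargs": {"targets": [{"dx":0,"dy":0,"dz":-0.12,"rx":0,"ry":0,"rz":0},{"dx":0,"dy":0,"dz":0,"rx":0,"ry":0,"rz":0},{"dx":0,"dy":0,"dz":0,"rx":0,"ry":0,"rz":0},{"dx":0,"dy":0,"dz":0,"rx":0,"ry":0,"rz":0},{"dx":0,"dy":0,"dz":0,"rx":0,"ry":0,"rz":0},{"dx":0,"dy":0,"dz":0,"rx":0,"ry":0,"rz":0},{"dx":0,"dy":0,"dz":0,"rx":0,"ry":0,"rz":0},{"dx":0,"dy":0,"dz":0,"rx":0,"ry":0,"rz":0},{"dx":0,"dy":0,"dz":0,"rx":0,"ry":0,"rz":0},{"dx":0,"dy":0,"dz":0,"rx":0,"ry":0,"rz":0}]}}

```text
t: 6.45
tcp_pos: [0.5268, -0.0835, 0.0853]
tool_rot: [0.975, 0.223, 0.0, 0.0]
force: [1.6, -1.3, 1.7]
finger_gap: -0.002
gripper_force: 1.2
```

{"fn": "move_arm", "kwargs": {"targets": [{"dx":0,"dy":0,"dz":0.9,"rx":0,"ry":0,"rz":0},{"dx":0,"dy":0,"dz":0.9,"rx":0,"ry":0,"rz":0},{"dx":0,"dy":0,"dz":0.9,"rx":0,"ry":0,"rz":0},{"dx":0,"dy":0,"dz":0.9,"rx":0,"ry":0,"rz":0},{"dx":0.95,"dy":0.6,"dz":0,"rx":0,"ry":0,"rz":0},{"dx":0.95,"dy":0.6,"dz":0,"rx":0,"ry":0,"rz":0},{"dx":0.95,"dy":0.6,"dz":0,"rx":0,"ry":0,"rz":0},{"dx":0.95,"dy":0.6,"dz":0,"rx":0,"ry":0,"rz":0},{"dx":0.95,"dy":0.6,"dz":0,"rx":0,"ry":0,"rz":0},{"dx":0,"dy":0,"dz":0,"rx":0,"ry":0,"rz":0}]}}

```text
t: 7.7
tcp_pos: [0.6454, -0.0072, 0.1742]
tool_rot: [0.975, 0.224, -0.001, -0.001]
force: [-0.7, -0.7, -0.2]
finger_gap: 0.004
gripper_force: 0.0
```

```bash
python3 - <<'E'
from h import *
s=sensors.sense();print(s['force'],s['tcp_pos']);m=cams.camera_model('wrist')
im=cams.snapshot('wrist')[:,:,::-1].copy()
for p in project(m,[(.646,-.008,.087),(.452,.039,.087),(.572,.1035,.1345)]):
    print(p); cv2.circle(im,tuple(int(round(v)) for v in p),2,(0,0,255),-1)
cv2.imwrite('pics/w3.png',im)
E
```

```text
[-0.73138734 -0.66164315 -0.21411367] [ 0.64540619 -0.00718606  0.17417332]
[256.71047305 194.11840577]
[125.43591858 343.48126632]
[ 60.1886666  242.97436469]
```

View pics/w3.png

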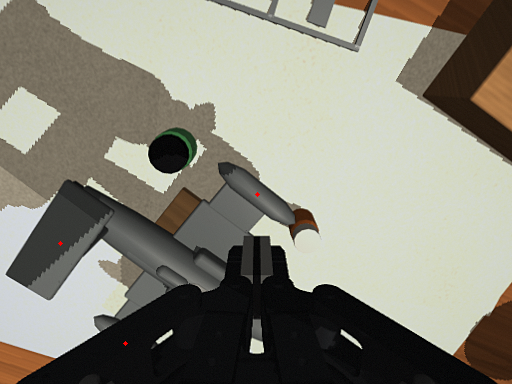

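The dots fall on the left tank (257,194) and the tailplane (60,243), so I'll go down on the left tank.

{"fn": "move_arm", "kwargs": {"targets": [{"dx":0,"dy":0,"dz":-1,"rx":0,"ry":0,"rz":0},{"dx":0,"dy":0,"dz":-1,"rx":0,"ry":0,"rz":0},{"dx":0,"dy":0,"dz":-1,"rx":0,"ry":0,"rz":0},{"dx":0,"dy":0,"dz":-0.2,"rx":0,"ry":0,"rz":0},{"dx":0,"dy":0,"dz":-0.2,"rx":0,"ry":0,"rz":0},{"dx":0,"dy":0,"dz":-0.16,"rx":0,"ry":0,"rz":0},{"dx":0,"dy":0,"dz":-0.16,"rx":0,"ry":0,"rz":0},{"dx":0,"dy":0,"dz":0,"rx":0,"ry":0,"rz":0},{"dx":0,"dy":0,"dz":0,"rx":0,"ry":0,"rz":0},{"dx":0,"dy":0,"dz":0,"rx":0,"ry":0,"rz":0}]}}

```text
t: 9.0
tcp_pos: [0.6458, -0.0087, 0.0827]
tool_rot: [0.975, 0.223, 0.0, 0.0]
force: [-0.2, -0.9, 1.7]
finger_gap: -0.005
gripper_force: 0.8
```

{"fn": "move_arm", "kwargs": {"targets": [{"dx":0,"dy":0,"dz":-0.1,"rx":0,"ry":0,"rz":0},{"dx":0,"dy":0,"dz":0,"rx":0,"ry":0,"rz":0},{"dx":0,"dy":0,"dz":0,"rx":0,"ry":0,"rz":0},{"dx":0,"dy":0,"dz":0,"rx":0,"ry":0,"rz":0},{"dx":0,"dy":0,"dz":0,"rx":0,"ry":0,"rz":0},{"dx":0,"dy":0,"dz":0,"rx":0,"ry":0,"rz":0},{"dx":0,"dy":0,"dz":0,"rx":0,"ry":0,"rz":0},{"dx":0,"dy":0,"dz":0,"rx":0,"ry":0,"rz":0},{"dx":0,"dy":0,"dz":0,"rx":0,"ry":0,"rz":0},{"dx":0,"dy":0,"dz":0,"rx":0,"ry":0,"rz":0}]}}

```text
t: 10.25
tcp_pos: [0.6457, -0.0085, 0.0798]
tool_rot: [0.975, 0.223, 0.0, 0.0]
force: [0.7, -1.1, 2.7]
finger_gap: 0.0
gripper_force: 1.3
```

{"fn": "move_arm", "kwargs": {"targets": [{"dx":0,"dy":0,"dz":1,"rx":0,"ry":0,"rz":0},{"dx":0,"dy":0,"dz":1,"rx":0,"ry":0,"rz":0},{"dx":0,"dy":0,"dz":1,"rx":0,"ry":0,"rz":0},{"dx":0,"dy":0,"dz":1,"rx":0,"ry":0,"rz":0},{"dx":-0.97,"dy":0.24,"dz":0,"rx":0,"ry":0,"rz":0},{"dx":-0.97,"dy":0.24,"dz":0,"rx":0,"ry":0,"rz":0},{"dx":-0.97,"dy":0.24,"dz":0,"rx":0,"ry":0,"rz":0},{"dx":-0.97,"dy":0.24,"dz":0,"rx":0,"ry":0,"rz":0},{"dx":-0.97,"dy":0.24,"dz":0,"rx":0,"ry":0,"rz":0},{"dx":-0.97,"dy":0.24,"dz":0,"rx":0,"ry":0,"rz":0}]}}

```text
t: 11.5
tcp_pos: [0.4975, 0.0285, 0.179]
tool_rot: [0.975, 0.223, -0.002, -0.001]
force: [-0.3, 0.4, -0.3]
finger_gap: 0.003
gripper_force: 0.0
```

{"fn": "move_arm", "kwargs": {"targets": [{"dx":-0.97,"dy":0.24,"dz":0,"rx":0,"ry":0,"rz":0},{"dx":-0.97,"dy":0.24,"dz":0,"rx":0,"ry":0,"rz":0},{"dx":0,"dy":0,"dz":0,"rx":0,"ry":0,"rz":0},{"dx":0,"dy":0,"dz":0,"rx":0,"ry":0,"rz":0},{"dx":0,"dy":0,"dz":-1,"rx":0,"ry":0,"rz":0},{"dx":0,"dy":0,"dz":-1,"rx":0,"ry":0,"rz":0},{"dx":0,"dy":0,"dz":-1,"rx":0,"ry":0,"rz":0},{"dx":0,"dy":0,"dz":0,"rx":0,"ry":0,"rz":0},{"dx":0,"dy":0,"dz":0,"rx":0,"ry":0,"rz":0},{"dx":0,"dy":0,"dz":0,"rx":0,"ry":0,"rz":0}]}}

```text
t: 12.75
tcp_pos: [0.4525, 0.0393, 0.1057]
tool_rot: [0.975, 0.223, 0.001, 0.0]
force: [0.5, 0.1, 0.6]
finger_gap: -0.0
gripper_force: 0.0
```

```bash
python3 - <<'E'
from h import *
s=sensors.sense();print(s['force'],s['tcp_pos']);m=cams.camera_model('wrist')
im=cams.snapshot('wrist')[:,:,::-1].copy()
for p in project(m,[(.452,.039,.087),(.572,.1035,.1345)]):
    print(p); cv2.circle(im,tuple(int(round(v)) for v in p),2,(0,0,255),-1)
cv2.imwrite('pics/w4.png',im)
E
```

```text
[0.5167303  0.13152834 0.64830547] [0.45254094 0.03928286 0.10567742]
[254.98736099 235.48929985]
[234.54173158 -97.04645498]
```

View pics/w4.png

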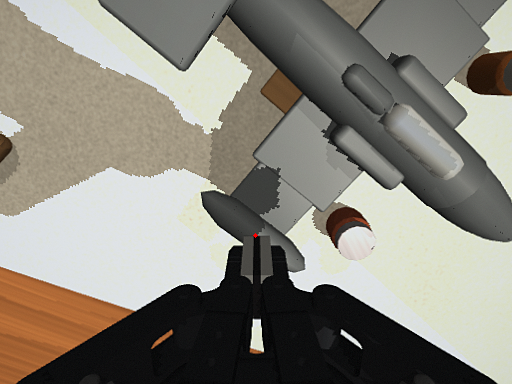

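The fingertips are right over the middle of the right tank, near (254,233), so I'll go down.

{"fn": "move_arm", "kwargs": {"targets": [{"dx":0,"dy":0,"dz":-0.3,"rx":0,"ry":0,"rz":0},{"dx":0,"dy":0,"dz":-0.2,"rx":0,"ry":0,"rz":0},{"dx":0,"dy":0,"dz":-0.16,"rx":0,"ry":0,"rz":0},{"dx":0,"dy":0,"dz":-0.16,"rx":0,"ry":0,"rz":0},{"dx":0,"dy":0,"dz":-0.16,"rx":0,"ry":0,"rz":0},{"dx":0,"dy":0,"dz":0,"rx":0,"ry":0,"rz":0},{"dx":0,"dy":0,"dz":0,"rx":0,"ry":0,"rz":0},{"dx":0,"dy":0,"dz":0,"rx":0,"ry":0,"rz":0},{"dx":0,"dy":0,"dz":0,"rx":0,"ry":0,"rz":0},{"dx":0,"dy":0,"dz":0,"rx":0,"ry":0,"rz":0}]}}

```text
t: 14.05
tcp_pos: [0.4514, 0.0395, 0.0804]
tool_rot: [0.975, 0.223, -0.0, -0.0]
force: [-1.0, -0.3, 3.0]
finger_gap: -0.004
gripper_force: 1.2
```

{"fn": "move_arm", "kwargs": {"targets": [{"dx":0,"dy":0,"dz":1,"rx":0,"ry":0,"rz":0},{"dx":0,"dy":0,"dz":1,"rx":0,"ry":0,"rz":0},{"dx":0,"dy":0,"dz":1,"rx":0,"ry":0,"rz":0},{"dx":0,"dy":0,"dz":1,"rx":0,"ry":0,"rz":0},{"dx":0.96,"dy":0.51,"dz":0,"rx":0,"ry":0,"rz":0},{"dx":0.96,"dy":0.51,"dz":0,"rx":0,"ry":0,"rz":0},{"dx":0.96,"dy":0.51,"dz":0,"rx":0,"ry":0,"rz":0},{"dx":0.96,"dy":0.51,"dz":0,"rx":0,"ry":0,"rz":0},{"dx":0.96,"dy":0.51,"dz":0,"rx":0,"ry":0,"rz":0},{"dx":0,"dy":0,"dz":0,"rx":0,"ry":0,"rz":0}]}}

```text
t: 15.3
tcp_pos: [0.5732, 0.1037, 0.18]
tool_rot: [0.975, 0.224, 0.001, 0.0]
force: [0.4, -0.1, -1.5]
finger_gap: -0.0
gripper_force: 0.0
```

{"fn": "move_arm", "kwargs": {"targets": [{"dx":0,"dy":0,"dz":-0.8,"rx":0,"ry":0,"rz":0},{"dx":0,"dy":0,"dz":-0.6,"rx":0,"ry":0,"rz":0},{"dx":0,"dy":0,"dz":-0.2,"rx":0,"ry":0,"rz":0},{"dx":0,"dy":0,"dz":-0.2,"rx":0,"ry":0,"rz":0},{"dx":0,"dy":0,"dz":-0.16,"rx":0,"ry":0,"rz":0},{"dx":0,"dy":0,"dz":0,"rx":0,"ry":0,"rz":0},{"dx":0,"dy":0,"dz":0,"rx":0,"ry":0,"rz":0},{"dx":0,"dy":0,"dz":0,"rx":0,"ry":0,"rz":0},{"dx":0,"dy":0,"dz":0,"rx":0,"ry":0,"rz":0},{"dx":0,"dy":0,"dz":0,"rx":0,"ry":0,"rz":0}]}}

```text
t: 16.55
tcp_pos: [0.5716, 0.1032, 0.1314]
tool_rot: [0.975, 0.223, 0.0, 0.0]
force: [-1.3, -0.7, 2.4]
finger_gap: -0.002
gripper_force: 0.6
```

```bash
python3 - <<'E'
from h import *
s=sensors.sense();print(s['force'],s['tcp_pos'])
cv2.imwrite('pics/w5.png',cams.snapshot('wrist')[:,:,::-1])
E
```

```text
[-1.2805703  -0.68670141  2.35814246] [0.57162312 0.10317289 0.13143707]
```

View pics/w5.png

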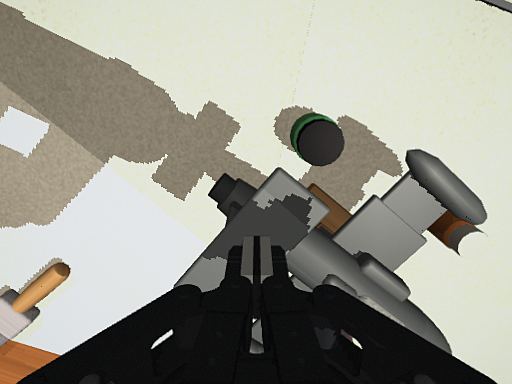

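The fingertips are resting in the middle of the tailplane. I'll press slightly further, then lift clear.

{"fn": "move_arm", "kwargs": {"targets": [{"dx":0,"dy":0,"dz":-0.12,"rx":0,"ry":0,"rz":0},{"dx":0,"dy":0,"dz":0,"rx":0,"ry":0,"rz":0},{"dx":0,"dy":0,"dz":0,"rx":0,"ry":0,"rz":0},{"dx":0,"dy":0,"dz":0,"rx":0,"ry":0,"rz":0},{"dx":0,"dy":0,"dz":0,"rx":0,"ry":0,"rz":0},{"dx":0,"dy":0,"dz":0,"rx":0,"ry":0,"rz":0},{"dx":0,"dy":0,"dz":0,"rx":0,"ry":0,"rz":0},{"dx":0,"dy":0,"dz":0,"rx":0,"ry":0,"rz":0},{"dx":0,"dy":0,"dz":0,"rx":0,"ry":0,"rz":0},{"dx":0,"dy":0,"dz":0,"rx":0,"ry":0,"rz":0}]}}

```text
t: 17.85
tcp_pos: [0.5717, 0.1032, 0.1284]
tool_rot: [0.975, 0.223, 0.0, 0.0]
force: [1.1, -0.6, 2.1]
finger_gap: -0.001
gripper_force: 1.1
```

{"fn": "move_arm", "kwargs": {"targets": [{"dx":0,"dy":0,"dz":1,"rx":0,"ry":0,"rz":0},{"dx":0,"dy":0,"dz":1,"rx":0,"ry":0,"rz":0},{"dx":0,"dy":0,"dz":1,"rx":0,"ry":0,"rz":0},{"dx":0,"dy":0,"dz":1,"rx":0,"ry":0,"rz":0},{"dx":0,"dy":0,"dz":0.6,"rx":0,"ry":0,"rz":0},{"dx":0,"dy":0,"dz":0,"rx":0,"ry":0,"rz":0},{"dx":0,"dy":0,"dz":0,"rx":0,"ry":0,"rz":0},{"dx":0,"dy":0,"dz":0,"rx":0,"ry":0,"rz":0},{"dx":0,"dy":0,"dz":0,"rx":0,"ry":0,"rz":0},{"dx":0,"dy":0,"dz":0,"rx":0,"ry":0,"rz":0}]}}

```text
t: 19.1
tcp_pos: [0.5714, 0.1032, 0.2429]
tool_rot: [0.975, 0.223, -0.0, -0.0]
force: [-0.2, -0.1, 0.5]
finger_gap: -0.001
gripper_force: 0.0
```

```bash
python3 -c "
from station import order
print(order.sign_off())"
```

```text
the job is handed in; nothing more can be done
None
```

I touched the nose cone, left tank, right tank and tailplane in that order, with about 1–3 N measured on each, then lifted the arm clear and handed the job in at about 19 s; the sign-off returned no verdict, and I took no final picture to check that the pots and other things had stayed put.

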